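# Aim the 3D scanner at the print on the turntable

### The job

Aim the 3D scanner at the white printed part standing on the turntable, so that the scanner's view is centred on the middle of the part: swivel and tilt its head by the casing until it looks straight at it, and let go so that it stays there. Keep the fingers off the glass windows, leave the stand standing where it is, and do not disturb the part or the other things on the bench.

Things in the scene. Friction and masses are not known exactly. Their poses are not given: they have to be found in the camera images.
- stand: Free-standing, unclamped stand of the scanner (1.7 kg in all): round black steel foot 160 mm across, 16 mm thick; 20 mm column up to 198 mm; above it a swivel with a U-shaped aluminium yoke. Origin: centre of the foot's underside; z up. The swivel's vertical axis is in line with the column. A one-sided push of more than about 5 N at head height rocks or slides the stand.
- yoke (a joint): Swivel of the yoke and head on the stand. 0: the head faces along the stand's own -x axis; positive turns it anticlockwise seen from above. Range -1.4 to 1.4 rad. Held by about 0.2 N m of friction; stays where it is left.
- hinge (a point): Point on the tilt axis, 101 mm to the +y side of the head's centre, at the +y black hinge disc on the yoke. The hinge goes from 0.7 rad looking up to 1.1 rad looking down. It is stiff, about 0.6 N m of friction, with springy rubber washers: the head leads the hinge while it is turned, and when let go springs back 5 to 12 degrees, about the same every time, against the way it was last tilted.
- head: Scanner head: grey plastic box with black front face, hung between the yoke arms. 42 mm thick (its x), 174 wide (its y), 56 high (its z is its top). It looks along its own -x axis: the line of view starts at the origin, the casing's centre. The tilt axis (its y) and the swivel axis both pass through the origin, 265 mm above the bench, so the origin stays put while the head turns.
- grip (a point): Where the head is best gripped, on the head, 4 mm above its centre, same axes: middle of its width, where front and back are plain, across the 42 mm (its x), fingers coming down along the head's own z. The yoke's arms stand 93 to 98 mm to either side of it along y (hinge discs out to 104 mm); the yoke's cross bar passes 44 to 50 mm below the head's centre.
- window_big: Round dark projector window, 38 mm across, on the front face 56 mm to the +y side of the head's middle, standing 5.5 mm proud of the face. Origin: centre of its back, on the face. Not to be touched.
- window_small: Round dark camera window, 28 mm across, on the front face 58 mm to the -y side of the head's middle, standing 5.5 mm proud. Origin: centre of its back, on the face. Not to be touched.
- part_mid (a point): Middle of the white printed part: on its axis, 45 mm above its foot. The point to aim at.
- part: White printed tube, 62 mm across and 90 mm high with a stepped-in top (54 mm across over the last 12 mm), standing upright and loose on the turntable. Origin: centre of its underside.
- turntable: Round grey turntable, 140 mm across and 30 mm high, does not move. Origin: centre of its underside on the bench. About 220 to 310 mm from the stand's column, to the left or the right front of it.
- spool: Bystander: full filament spool lying flat, 200 mm across, 64 mm high. Origin: centre of its underside.
- calipers: Bystander: digital calipers lying flat, 230 mm long along y, 12 mm high. Origin: underside, middle of the beam.
- scraper: Bystander: print scraper with black handle, lying flat, 200 mm long along x. Origin: underside, middle.
- black_tube: Bystander: black printed tube standing upright on the bench, 62 mm across, 110 mm high. Origin: centre of its underside.
Things that resemble listed ones, but are neither listed nor needed, are in the scene too. Of the things shaped like the part, the white one is meant.

How it is judged:
By the outcome, as a careful person would: the job done as asked, in the order asked, and still so for the second after the job is handed in, with the robot touching nothing.
It also fails if it takes over 48 s, if anything falls off the work surface, if the arm or the gripper's body presses on something with over 40 N, if the wrist force passes 120 N, or if a joint passes its speed limit or range.

### The arm

A 6-joint arm with a two-finger parallel gripper is mounted at the origin on the work surface. World frame = base frame: x ahead of the robot, y to its left, z up, the work surface at z = 0. Lengths are in m, angles in rad, forces in N, time in s.
With the tool pointing down it reaches from about 0.3 to 0.95 m from the base axis. Payload 3.1 kg.
Tool frame: the origin (TCP) lies midway between the tips of the shut fingers; the grasp point (between the pads) lies 19 mm behind it; z points along the fingers, y is the line along which they close (so a half turn about z gives the same grasp; the last joint's range is limited). The gripper opens to 85 mm and grips with 20 to 120 N. Pads are 22 mm wide; open, the fingers measure 114 mm over their backs; the gripper's body (76 mm by 85 mm) begins 54 mm behind the grasp point. The pads swing forward as they close: fully open they stand 13 mm farther back than shut.
Start: joints at [1.078, 0.308, 1.634, -0, 1.2, -0.07], TCP at [0.256, 0.57, 0.231] pointing down, gripper open.
Joint ranges: [-3.06, 3.06], [-0.79, 1.96], [0.05, 2.63], [-1.19, 4.34], [0.05, 2.64], [-2.94, 2.94]. Speed limits (rad/s): [2.79, 2.79, 3.14, 3.14, 3.14, 3.14].

### API

Orientations are given as a unit quaternion [x, y, z, w].
In Python, from rig import * gives the robot as it stands.
- The arm moves only by the tool play_rows, never from a script. Its argument "plan" is a list of rows, each a list of 7 numbers: the shift along the tool's x, y, z in units of 50 mm (1.0 is 50 mm), then the turn, a rotation vector about the tool's x, y, z in units of pi rad (1.0 is pi rad), then the closure, from -1 (fully open) to 1 (shut). A call has 1 to 20 rows; each row shifts and turns the commanded pose from where the row before left it, along the tool's axes as they then stand; what a row does not reach is not made up. A row lasts 1/8 s, in which the tool goes at most 62.5 mm and 10.7 degrees, less where a joint would pass 70% of its speed; a pose out of reach is approached as far as the arm can. A call with a number of a shift or a turn outside -1 to 1 is refused whole. A call with a gripper value outside its range is refused whole. The fingers move at their own pace and stop on an object; the grip force is fixed at half the most. Time passes only in rows, so rows that do not move let the fingers close. It gives the time, the measured TCP pose, the force, the opening and the grip force at its end, in the units of the state.
- get_obs(): the state, without advancing time (a new reading comes with each control period).
- capture(name): name is "scene" or "top" or "wrist"; returns a dict with "image" (384x512x3 uint8, red, green, blue), "camera_matrix" (3x3 intrinsics, pixels), "origin" and "attitude" of the camera in the world. Camera axes: x right, y down, z forward; pixel columns grow to the right and rows downward; lengths in m; the calibration is good to about 2 mm. A picture is of the moment at which its call begins. There is no depth.
- hand_in(): hands the job in; it is judged then, once.
The state is a dict: "time_s": time; "qpos": joint angles; "joint_velocities": joint speeds; "tau": joint torques, N m; "eef_pos": TCP position; "eef_rot": TCP orientation; "wrist_force": force on the tool from outside, world axes, zero at the start; "torque": the same for the moment, N m; "width": finger opening in m; "gripper_force": force on a finger pad.
Only numpy, scipy, OpenCV 4.12 (cv2) and the standard library are available. Lean on these libraries where they do the work, as an engineer would, in place of code of your own. Each camera call takes 0.05 s, during which the arm holds its last target. There are 200 camera calls.

## Working session

There is one attempt and no reset: what is moved stays moved. The work goes in short steps, Python scripts to look and compute and a tool call to move; the robot and the scene stay as the last step left them, time stands still between calls to the robot, and variables do not carry over. Pictures are saved under pics/ and viewed, at most 10 in all, crops included, and the job is handed in when it is done.

Besides the shell and the picture viewer there is one more tool, called after "Emit:" as name(argument=value, ...) on one line, values as JSON. play_rows: Moves the arm, as the interface text tells. Its arguments: {"type":"object","properties":{"plan":{"type":"array"}},"required":["plan"]}

```bash
mkdir -p pics; ls
python3 - <<'E'
from rig import *
import cv2,numpy as np,pickle
d={n:capture(n) for n in("scene","top","wrist")}
pickle.dump(d,open("c0.pkl","wb"))
for n in d:
    print(n,d[n]["camera_matrix"],d[n]["origin"],d[n]["attitude"])
    cv2.imwrite(f"pics/{n}0.png",cv2.resize(d[n]["image"][:,:,::-1],(800,600),interpolation=cv2.INTER_CUBIC))
print(get_obs())
E
```

```text
pics
scene [[406.19559795   0.         260.99416235]
 [  0.         406.19559795 191.82218487]
 [  0.           0.           1.        ]] [1.19885709 0.1514749  0.98682476] [ 0.59520101  0.7248806  -0.27398534 -0.21264034]
top [[402.06617133   0.         257.71166831]
 [  0.         402.06617133 190.15352167]
 [  0.           0.           1.        ]] [0.45016056 0.00760852 1.32185026] [ 0.70872827 -0.70448516  0.02327726 -0.02937802]
wrist [[284.78576663   0.         257.9520742 ]
 [  0.         284.78576663 191.75454729]
 [  0.           0.           1.        ]] [0.19497726 0.59713973 0.3731093 ] [0.83187465 0.53847695 0.07153952 0.1136188 ]
{'time_s': 0.15, 'qpos': array([ 1.07830309e+00,  3.08850983e-01,  1.63487861e+00, -1.88782584e-05,
        1.19970227e+00, -6.97032479e-02]), 'joint_velocities': array([ 0.00112816, -0.00205751, -0.00342137, -0.00062288,  0.00211952,
       -0.00088474]), 'tau': array([-7.58260194e-04, -4.15806448e+01, -2.77144200e+01, -4.67763675e-05,
        6.04975954e-03,  5.52411279e-06]), 'eef_pos': array([0.25616894, 0.56938574, 0.23028966]), 'eef_rot': array([ 2.09820602e-01,  9.77739469e-01, -8.85952581e-04, -2.46660578e-04]), 'wrist_force': array([-0.84294865, -1.1289156 , -0.69259499]), 'torque': array([ 0.04122407,  0.01743154, -0.0019848 ]), 'gripper_force': 0.0, 'width': 0.0855835803414941}
```

View pics/scene0.png

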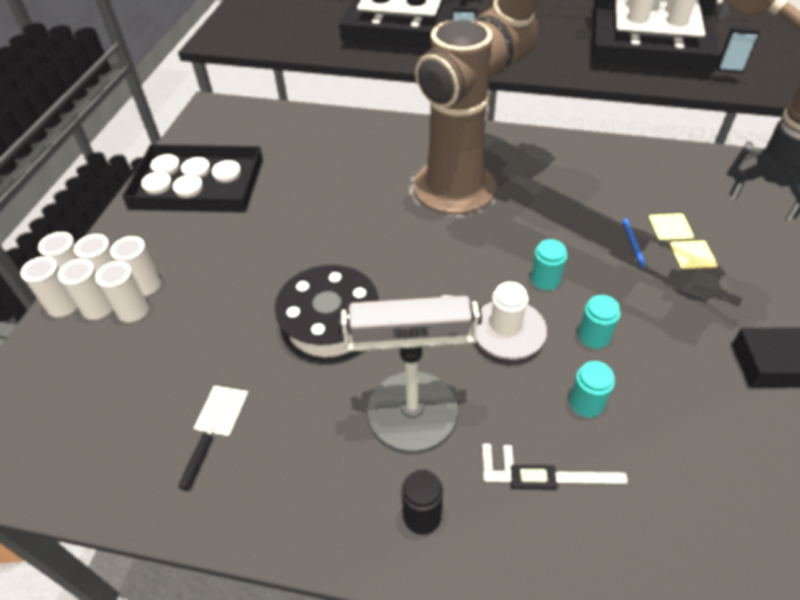

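View pics/top0.png

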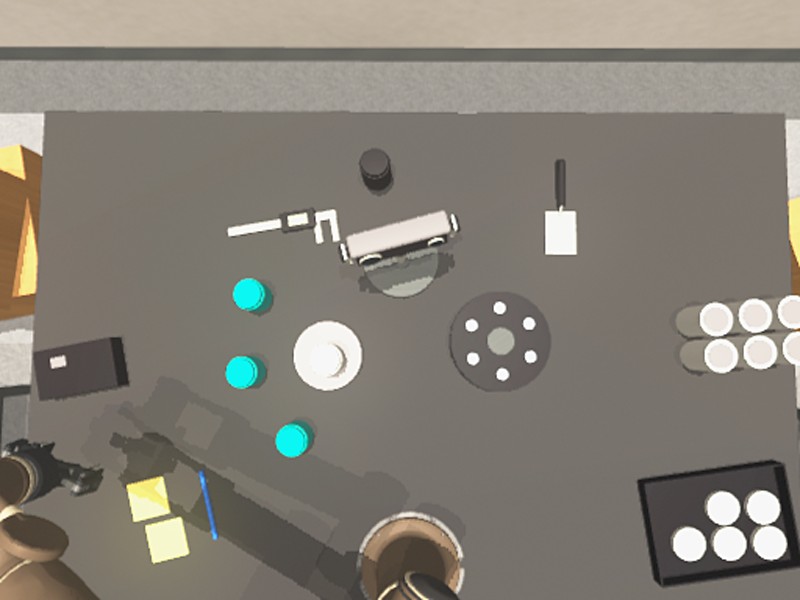

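Run:
```python
import cv2,numpy as np,pickle
d=pickle.load(open("c0.pkl","rb"))
def crop(n,x0,x1,y0,y1,s):return cv2.resize(d[n]["image"][y0:y1,x0:x1,::-1],None,fx=s,fy=s,interpolation=cv2.INTER_CUBIC)
a=crop("top",180,310,120,260,4)[:600]   # 520x560
cv2.imwrite("pics/a.png",crop("top",180,312,128,258,4.5))
cv2.imwrite("pics/b.png",crop("scene",205,365,170,290,5))
```

```text
(no output)
```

View pics/a.png

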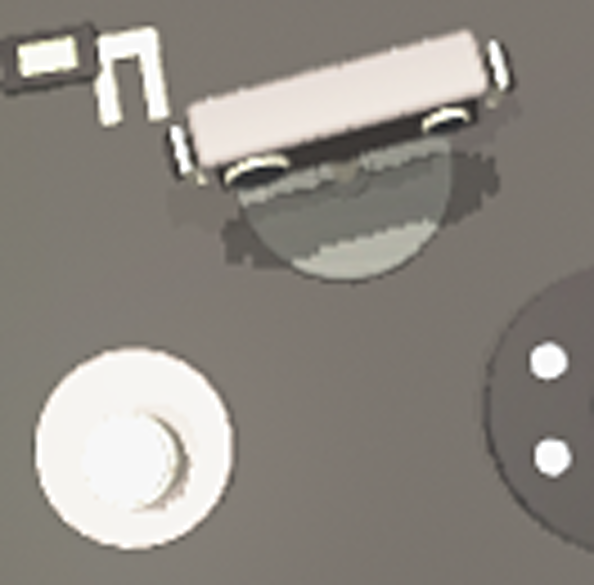

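View pics/b.png

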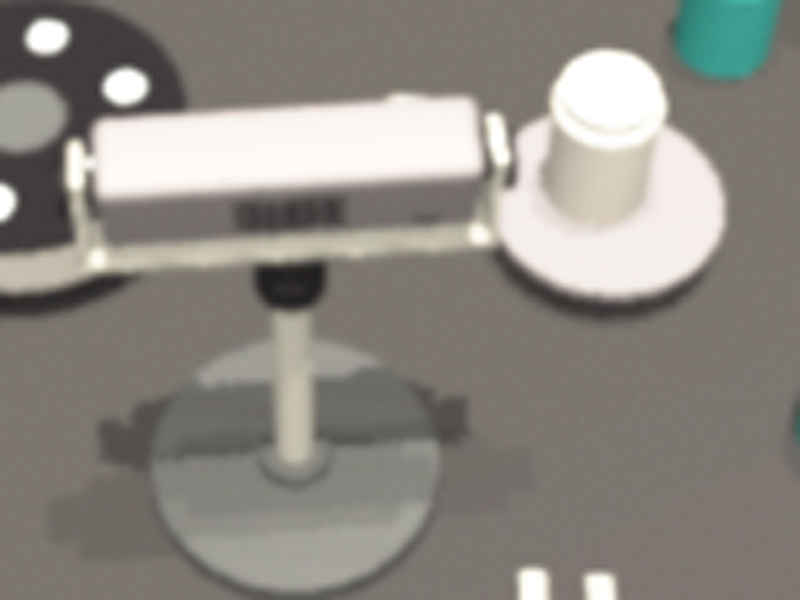

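```bash
cat > h.py <<'E'
import cv2,numpy as np,pickle
from scipy.spatial.transform import Rotation as R
from scipy.optimize import least_squares
def ray(c,p):
    d=np.linalg.inv(c["camera_matrix"])@np.c_[np.atleast_2d(p),np.ones(len(np.atleast_2d(p)))].T
    return np.array(c["origin"]),(R.from_quat(c["attitude"]).as_matrix()@d).T
def plane(c,p,z):
    o,d=ray(c,p);return o+d*((z-o[2])/d[:,2])[:,None]
def tri(c1,p1,c2,p2):
    o1,d1=ray(c1,p1);o2,d2=ray(c2,p2);out=[]
    for a,b in zip(d1,d2):
        s=np.linalg.lstsq(np.c_[a,-b],o2-o1,rcond=None)[0]
        q1=o1+a*s[0];q2=o2+b*s[1];out.append(np.r_[(q1+q2)/2,np.linalg.norm(q1-q2)])
    return np.array(out)
def proj(c,P):
    q=(np.atleast_2d(P)-c["origin"])@R.from_quat(c["attitude"]).as_matrix()
    q=q@c["camera_matrix"].T;return q[:,:2]/q[:,2:]
def circ(P,r=None):
    f=lambda v:np.hypot(P[:,0]-v[0],P[:,1]-v[1])-(v[2] if r is None else r)
    s=least_squares(f,[*P[:,:2].mean(0),.05],loss="soft_l1",f_scale=.002);return s.x,np.sqrt((f(s.x)**2).mean())
E
python3 - <<'E'
from h import *
d=pickle.load(open("c0.pkl","rb"));T,S=d["top"],d["scene"]
ct=lambda p:(np.array(p)+.5)/4.5-.5+[180,128]
cs=lambda p:(np.array(p)+.5)/5-.5+[205,170]
P=tri(T,ct([(187,103),(470,32),(487,90),(207,168)]),S,cs([(478,172),(98,193),(98,122),(475,97)]))
np.set_printoptions(precision=4,suppress=True)
print(P); print("mean",P.mean(0))
print("len",np.linalg.norm(P[0]-P[1]),np.linalg.norm(P[3]-P[2]),np.linalg.norm(P[0]-P[3]),np.linalg.norm(P[1]-P[2]))
y=(P[0]-P[1]+P[3]-P[2])[:3];x=(P[0]-P[3]+P[1]-P[2])[:3]
y/=np.linalg.norm(y);x/=np.linalg.norm(x);z=np.cross(x,y);print("y",y,"x",x,"z",z,"centre",P.mean(0)[:3]-.028*z)
print("foot top",circ(plane(T,ct([(290,262),(318,275),(350,281),(380,277),(410,262),(435,235),(450,200)]),.016),.08))
print("foot scene",circ(plane(S,cs([(152,462),(165,410),(440,460),(425,400),(355,350),(230,350),(265,341)]),.016),.08))
g=cv2.cvtColor(T["image"],cv2.COLOR_RGB2GRAY)
m=(g>200).astype(np.uint8);n,l,st,ce=cv2.connectedComponentsWithStats(m)
k=l[228,209];c=max(cv2.findContours((l==k).astype(np.uint8),0,1)[0],key=len)[:,0].astype(float);print(st[k])
print("turntable top",circ(plane(T,c,.03)))
print("tt scene",circ(plane(S,cs([(725,205),(712,255),(665,290),(615,297),(560,283),(515,245),(700,145),(510,150)]),.03),.07))
print("part top",circ(plane(T,ct([(85,460),(95,432),(95,488),(130,410),(160,417),(176,440),(180,462),(172,485),(130,508),(155,502)]),.12)))
print("part scene",circ(plane(S,cs([(556,85),(570,62),(608,50),(645,62),(662,88),(664,105),(552,103)]),.12),.027))
E
```

```text
[[ 0.6308  0.1117  0.2848  0.0021]
 [ 0.6734 -0.0516  0.284   0.001 ]
 [ 0.6383 -0.0608  0.2898  0.0004]
 [ 0.5919  0.1019  0.2893  0.0033]]
mean [0.6336 0.0253 0.287  0.0017]
len 0.16880833518874078 0.16924680465748113 0.040371870045119204 0.03676938467578814
y [-0.2631  0.9648  0.0011] x [ 0.9601  0.2466 -0.1318] z [0.1275 0.0337 0.9912] centre [0.63   0.0244 0.2592]
foot top (array([0.6285, 0.0231, 0.05  ]), np.float64(0.0012486921672117289))
foot scene (array([0.6324, 0.0254, 0.05  ]), np.float64(0.0009730556772681414))
[ 188  206   43   44 1439]
turntable top (array([0.4268, 0.1739, 0.0684]), np.float64(0.0009909577922545903))
tt scene (array([0.4309, 0.1766, 0.05  ]), np.float64(0.0014984912207669612))
part top (array([0.4213, 0.1622, 0.0317]), np.float64(0.0006122320816075262))
part scene (array([0.4217, 0.1655, 0.05  ]), np.float64(0.00424189915326672))
```

The white part is on the turntable at top view (327,358). The white tubes at the right edge (around 716–790, 318–355) stand on the bench, and the teal and black tubes have the wrong colour. The crop confirms it has a stepped-in top and stands on the turntable. The head is at about (0.630, 0.024), yawed +0.27 and looking up about 0.13, so I'll go up and hover over it.

Emit:
play_rows(plan=[[0, 0, -1, 0, 0, 0, -1], [0, 0, -1, 0, 0, 0, -1], [0, 0, -1, 0, 0, 0, -1], [0, 0, -1, 0, 0, 0, -1], [-0.8, -0.49, 0, 0, 0, 0, -1], [-0.8, -0.49, 0, 0, 0, 0, -1], [-0.8, -0.49, 0, 0, 0, 0, -1], [-0.8, -0.49, 0, 0, 0, 0, -1], [-0.8, -0.49, 0, 0, 0, 0, -1], [-0.8, -0.49, 0, 0, 0, 0, -1], [-0.8, -0.49, 0, 0, 0, 0, -1], [-0.8, -0.49, 0, 0, 0, 0, -1], [-0.8, -0.49, 0, 0, 0, 0, -1], [-0.8, -0.49, 0, 0, 0, 0, -1], [-0.8, -0.49, 0, 0, 0, 0, -1], [-0.8, -0.49, 0, 0, 0, 0, -1], [-0.8, -0.49, 0, 0, 0, 0, -1], [-0.89, -0.5, 0, 0, 0, 0, -1]])

```text
time_s: 2.4
eef_pos: [0.6308, 0.0239, 0.4309]
eef_rot: [0.21, 0.978, 0.0, -0.0]
wrist_force: [0.3, 0.6, -0.7]
width: 0.0854
gripper_force: 0.0
```

Emit:
play_rows(plan=[[0, 0, 0, 0, 0, 0.056, -1], [0, 0, 0, 0, 0, 0.056, -1], [0, 0, 0, 0, 0, 0.056, -1], [0, 0, 0, 0, 0, 0.056, -1], [0, 0, 0, 0, 0, 0.057, -1], [0, 0, 0, 0, 0, 0, -1], [0, 0, 0, 0, 0, 0, -1]])

```text
time_s: 3.28
eef_pos: [0.6302, 0.0251, 0.431]
eef_rot: [0.606, 0.795, -0.0, -0.0]
wrist_force: [-0.6, -0.2, -0.1]
width: 0.0856
gripper_force: 0.0
```

Run:
```python
from rig import *
from h import *
c={n:capture(n) for n in("wrist",)}
pickle.dump(c,open("c1.pkl","wb"));o=get_obs()
print(o["time_s"],o["qpos"],o["eef_pos"],R.from_quat(o["eef_rot"]).as_matrix(),c["wrist"]["origin"])
cv2.imwrite("pics/w1.png",cv2.resize(c["wrist"]["image"][:,:,::-1],(800,600),interpolation=cv2.INTER_CUBIC))
```

```text
3.325 [-2.92412707e-02  2.15237094e-01  1.35602687e+00 -1.84019828e-05
  1.57076835e+00 -2.96422262e-01] [0.63024836 0.02507825 0.43103667] [[-2.64013482e-01  9.64518889e-01 -4.40007481e-04]
 [ 9.64518983e-01  2.64013505e-01 -5.53980668e-06]
 [ 1.10824669e-04 -4.25858152e-04 -9.99999903e-01]] [0.61250322 0.08989398 0.57392697]
```

View pics/w1.png

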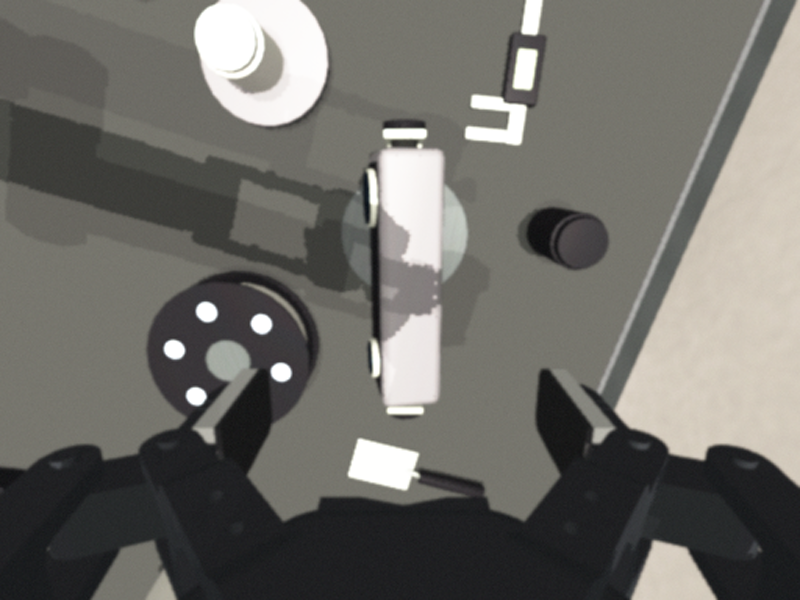

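```bash
cat > fit.py <<'E'
from h import *
# head pose from top-face corner pixels: corners order back+y, back-y, front-y, front+y
def axes(yaw,t): return R.from_euler("z",yaw)*R.from_euler("y",-t)   # t>0: looks down
def corners(v,hx=.0195,hy=.0855,hz=.0275):
    return np.array([v[0],v[1],v[4] if len(v)>4 else .265])+axes(v[2],v[3]).apply([[hx,hy,hz],[hx,-hy,hz],[-hx,-hy,hz],[-hx,hy,hz]])
def fit(obs,v0,w=None):
    f=lambda v:np.concatenate([(proj(c,corners(v))-p).ravel()/c["camera_matrix"][0,0]*np.linalg.norm(c["origin"]-np.array([.63,.025,.265]))*1000 for c,p in obs])
    s=least_squares(f,v0,loss="soft_l1",f_scale=1.5);return s.x,f(s.x).reshape(len(obs),4,2)
E
python3 - <<'E'
from fit import *
np.set_printoptions(precision=4,suppress=True)
d=pickle.load(open("c0.pkl","rb"));T,S=d["top"],d["scene"];W=pickle.load(open("c1.pkl","rb"))["wrist"]
ct=lambda p:(np.array(p)+.5)/4.5-.5+[180,128]
cs=lambda p:(np.array(p)+.5)/5-.5+[205,170]
cw=lambda p:(np.array(p)+.5)*.64-.5
obs=[(T,ct([(187,103),(470,32),(487,90),(207,168)])),(S,cs([(478,172),(98,193),(98,122),(475,97)])),(W,cw([(443,151),(438,405),(382,405),(380,151)]))]
for v0 in ([.63,.025,.266,-.1],[.63,.025,.266,-.1,.265]):
  for o in (obs,[obs[2]]):
    v,r=fit(o,v0);print(v);print(np.round(r,1).reshape(len(o),8))
P=plane(W,cw([(228,40),(222,57)]),.12);print(P)
print("tt",circ(plane(W,cw([(328,63),(323,85),(305,112),(270,126),(235,116),(212,90),(203,70),(318,30)]),.03),.07))
print("part",circ(plane(W,cw([(195,40),(205,15),(228,2),(250,10),(262,35),(252,62),(210,66)]),.12)))
E
```

```text
[ 0.632   0.0242  0.2672 -0.1156]
[[-0.4 -1.5  1.6 -4.4  2.3 -1.6 -2.6 -2.5]
 [ 2.2 -3.  -1.5 -1.6 -2.1 -2.9 -1.2 -2. ]
 [ 0.3 -2.4 -0.5 -1.6  0.2  0.6 -0.7 -2.8]]
[ 0.6352  0.0235  0.267  -0.0104]
[[ 0.7 -0.6 -0.2  0.9  0.2  1.1 -0.7 -0.7]]
[ 0.632   0.0238  0.2662 -0.102   0.2608]
[[ 0.5 -0.5  1.8 -3.1  2.5 -0.3 -1.8 -1.5]
 [ 1.6 -0.7 -1.6  0.5 -2.1 -0.4 -1.8  0.7]
 [-0.5 -1.7 -1.3 -3.1 -0.2 -1.3 -0.9 -2. ]]
[ 0.6356  0.0232  0.267  -0.0035  0.2622]
[[ 0.5  0.1 -0.4 -0.   0.4 -0.  -0.5 -0. ]]
[[0.4263 0.1633 0.12  ]
 [0.4232 0.148  0.12  ]]
tt (array([0.4302, 0.1705, 0.05  ]), np.float64(0.0011698173438652367))
part (array([0.4269, 0.1648, 0.0297]), np.float64(0.0015744390800475725))
```

```bash
cat > mv.py <<'E'
from rig import *
from fit import *
C=np.array([.632,.024,.265])
def tool(yaw,t,up,c=C):
    h=axes(yaw,t).as_matrix();m=np.c_[h[:,1],h[:,0],-h[:,2]];return c+up*h[:,2],R.from_matrix(m)
def delta(yaw,t,up,c=C):
    o=get_obs();p,r=tool(yaw,t,up,c);r0=R.from_quat(o["eef_rot"])
    print("shift",np.round(r0.inv().apply(p-o["eef_pos"])/.05,3),"turn",np.round((r0.inv()*r).as_rotvec()/np.pi,4))
E
python3 -c "
from mv import *
delta(.266,-.1,.135)"
```

```text
shift [-0.03   0.298  0.634] turn [ 0.0317 -0.      0.0004]
```

Emit:
play_rows(plan=[[-0.03, 0.3, 0.63, 0, 0, 0, -1], [0, 0, 0, 0.032, 0, 0, -1], [0, 0, 0, 0, 0, 0, -1], [0, 0, 0.6, 0, 0, 0, -1], [0, 0, 0.6, 0, 0, 0, -1], [0, 0, 0.6, 0, 0, 0, -1], [0, 0, 0.5, 0, 0, 0, -1], [0, 0, 0.4, 0, 0, 0, -1], [0, 0, 0.3, 0, 0, 0, -1], [0, 0, 0, 0, 0, 0, -1]])

```text
time_s: 4.58
eef_pos: [0.63, 0.0236, 0.2495]
eef_rot: [0.607, 0.793, -0.04, -0.031]
wrist_force: [0.2, 0.7, -0.4]
width: 0.0855
gripper_force: 0.0
```

Run:
```python
from mv import *
delta(.266,-.1,-.015)
a=[capture(n) for n in("scene","wrist","top")]
pickle.dump(a,open("c2.pkl","wb"));o=get_obs();print(o["eef_pos"],o["wrist_force"])
s=cv2.resize(a[0]["image"][130:250,205:305,::-1],(400,480),interpolation=cv2.INTER_CUBIC)
w=cv2.resize(a[1]["image"][100:340,150:350,::-1],(400,480),interpolation=cv2.INTER_CUBIC)
cv2.imwrite("pics/g2.png",np.hstack([s,w]))
```

```text
shift [-0.003  0.011 -0.012] turn [-0.0007 -0.0002 -0.0002]
[0.63155449 0.02363252 0.25177463] [-0.06987395 -0.39205377  0.78221561]
```

View pics/g2.png

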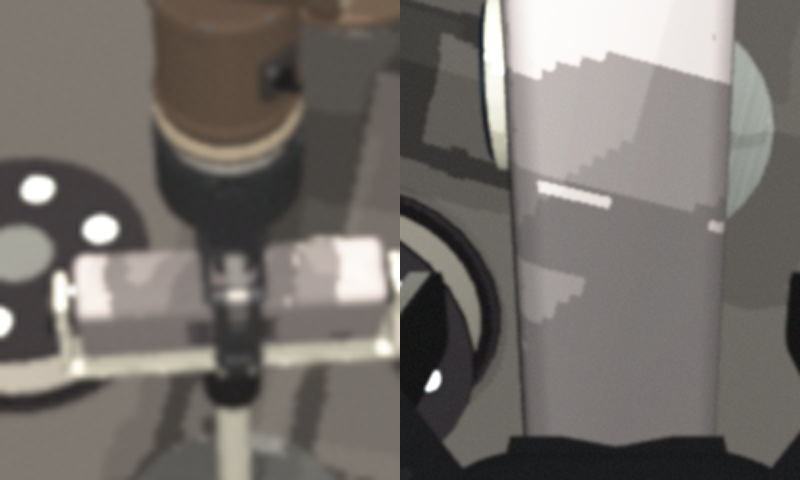

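Emit:
play_rows(plan=[[0, 0.015, 0, 0, 0, 0, -0.5], [0, 0, 0, 0, 0, 0, -0.1], [0, 0, 0, 0, 0, 0, 0], [0, 0, 0, 0, 0, 0, 0.1], [0, 0, 0, 0, 0, 0, 1], [0, 0, 0, 0, 0, 0, 1], [0, 0, 0, 0, 0, 0, 1], [0, 0, 0, 0, 0, 0, 1], [0, 0, 0, 0, 0, 0, 1]])

```text
time_s: 5.85
eef_pos: [0.6306, 0.0235, 0.2512]
eef_rot: [0.607, 0.793, -0.041, -0.031]
wrist_force: [-4.3, -0.5, 6.0]
width: 0.042
gripper_force: 59.9
```

Emit:
play_rows(plan=[[0, 0, 0, 0, 0.0009, 0.009, 1], [0, 0, 0, 0, 0.0018, 0.018, 1], [0, 0, 0, 0, 0.0018, 0.018, 1], [0, 0, 0, 0, 0.0018, 0.018, 1], [0, 0, 0, 0, 0.0018, 0.018, 1], [0, 0, 0, 0, 0, 0, 1]])

```text
time_s: 6.6
eef_pos: [0.6306, 0.0238, 0.2513]
eef_rot: [0.703, 0.709, -0.036, -0.036]
wrist_force: [-3.8, -1.0, 5.5]
width: 0.0419
gripper_force: 59.8
```

Run:
```python
from mv import *
o=get_obs();print(o["wrist_force"],o["torque"],o["eef_pos"],o["qpos"],o["width"])
delta(-.589,-.1,-.015)
```

```text
[-3.82567273 -1.01137936  5.50475362] [-0.02102659  0.93660714 -0.16173256] [0.63063799 0.02376204 0.25125274] [-0.02932264  0.36631294  1.51850263 -0.00405817  1.35890338 -0.03680739] 0.04193087289616143
shift [0.021 0.005 0.023] turn [-0.0007  0.0192  0.1892]
```

Emit:
play_rows(plan=[[0.002, 0, 0, 0, 0.0019, 0.018, 1], [0.002, 0, 0, 0, 0.0019, 0.018, 1], [0.002, 0, 0, 0, 0.0019, 0.018, 1], [0.002, 0, 0, 0, 0.0019, 0.018, 1], [0.002, 0, 0, 0, 0.0019, 0.018, 1], [0.002, 0, 0, 0, 0.0019, 0.018, 1], [0.002, 0, 0, 0, 0.0019, 0.018, 1], [0.002, 0, 0, 0, 0.0019, 0.018, 1], [0.002, 0, 0, 0, 0.0019, 0.018, 1], [0.002, 0, 0, 0, 0.0019, 0.018, 1], [0, 0, 0, 0, 0, 0.009, 1], [0, 0, 0, 0, 0, 0, 1]])

```text
time_s: 8.1
eef_pos: [0.631, 0.0242, 0.2513]
eef_rot: [0.88, 0.471, -0.025, -0.044]
wrist_force: [-4.2, -1.9, 5.5]
width: 0.0418
gripper_force: 60.0
```

Run:
```python
from mv import *
o=get_obs();print(o["wrist_force"],o["torque"],o["eef_pos"],o["qpos"],o["width"])
delta(-.589,-.1,-.015)
a=[capture(n) for n in("scene","wrist","top")]
pickle.dump(a,open("c3.pkl","wb"))
d=pickle.load(open("c0.pkl","rb"))
```

```text
[-4.1933375  -1.9405045   5.50547631] [-0.17888025  0.92755047  0.0259269 ] [0.63095989 0.02416232 0.25127092] [-0.05577217  0.35617835  1.5321055   0.0511328   1.34248014  0.51805583] 0.04175818221600481
shift [ 0.009 -0.008  0.025] turn [-0.0006  0.0007  0.0004]
```

Emit:
play_rows(plan=[[0, 0.017, 0, -0.018, 0, 0, 1], [0, 0.017, 0, -0.018, 0, 0, 1], [0, 0.017, 0, -0.018, 0, 0, 1], [0, 0.017, 0, -0.018, 0, 0, 1], [0, 0.017, 0, -0.018, 0, 0, 1], [0, 0, 0, 0, 0, 0, 1]])

```text
time_s: 9.0
eef_pos: [0.6342, 0.0221, 0.2516]
eef_rot: [0.878, 0.47, 0.042, 0.081]
wrist_force: [-5.8, -2.2, 5.9]
width: 0.0419
gripper_force: 63.3
```

Run:
```python
from mv import *
o=get_obs();print(o["wrist_force"],o["torque"],o["eef_pos"],o["qpos"],o["width"])
delta(-.589,.7,-.015)
```

```text
[-5.77206491 -2.15005728  5.90262025] [-0.00897333  1.09740291 -0.16357355] [0.63424935 0.02210809 0.25157122] [ 0.01856809  0.22615919  1.70607094 -0.11992637  1.06302172  0.65633823] 0.0418834895977852
shift [ 0.006  0.14  -0.014] turn [-0.1648  0.0002  0.0007]
```

Emit:
play_rows(plan=[[-0.015, -0.01, 0, 0, 0, 0, 1], [0, 0, 0, 0, 0, 0, 1]])

```text
time_s: 9.25
eef_pos: [0.6342, 0.022, 0.2516]
eef_rot: [0.878, 0.47, 0.043, 0.08]
wrist_force: [-4.6, -0.8, 6.1]
width: 0.0423
gripper_force: 63.3
```

Emit:
play_rows(plan=[[0, 0.017, 0, -0.018, 0, 0, 1], [0, 0.017, 0, -0.018, 0, 0, 1], [0, 0.017, 0, -0.018, 0, 0, 1], [0, 0.017, 0, -0.018, 0, 0, 1], [0, 0, 0, 0, 0, 0, 1]])

```text
time_s: 9.88
eef_pos: [0.6366, 0.0204, 0.2525]
eef_rot: [0.863, 0.462, 0.096, 0.179]
wrist_force: [-5.4, -2.0, 7.0]
width: 0.0416
gripper_force: 63.4
```

Emit:
play_rows(plan=[[-0.036, -0.01, -0.038, 0, 0, 0, 1], [0, 0, 0, 0, 0, 0, 1], [0, 0, 0, 0, 0, 0, 1]])

```text
time_s: 10.25
eef_pos: [0.6358, 0.0202, 0.2529]
eef_rot: [0.863, 0.462, 0.097, 0.178]
wrist_force: [2.2, 2.6, -1.2]
width: 0.0419
gripper_force: 62.6
```

Run:
```python
from mv import *
o=get_obs();print(o["wrist_force"],o["torque"],o["eef_pos"],o["qpos"],o["width"])
delta(-.589,.7,-.015)
a=[capture(n) for n in("scene","top")];d=pickle.load(open("c0.pkl","rb"))
cv2.imwrite("pics/g3.png",np.hstack([cv2.resize(x[:,:,::-1],(390,400),interpolation=cv2.INTER_CUBIC) for x in (d["scene"]["image"][190:290,220:318],a[0]["image"][190:290,220:318])]))
```

```text
[ 2.1658956   2.60491423 -1.20664935] [0.91880743 0.16260981 0.23413493] [0.63584464 0.02018588 0.25285186] [ 0.0861789   0.14591007  1.84274232 -0.33271057  0.85382195  0.85565168] 0.041860647798953876
shift [0.021 0.085 0.022] turn [-0.0929 -0.0008  0.0002]
```

View pics/g3.png

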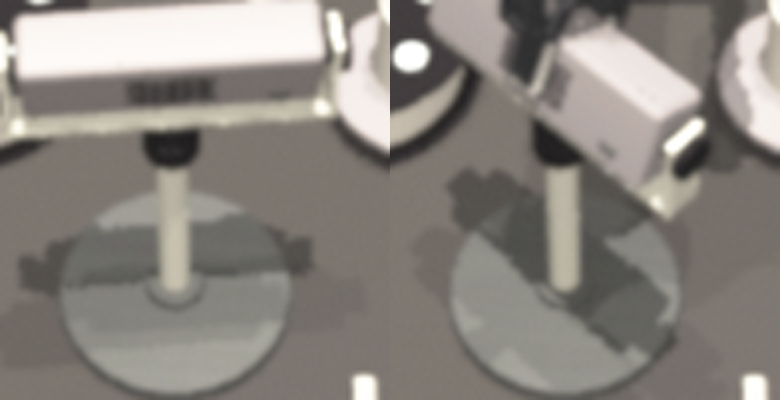

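Emit:
play_rows(plan=[[0.006, 0.019, 0, -0.018, 0, 0, 1], [0.006, 0.019, 0, -0.018, 0, 0, 1], [0, 0.019, 0, -0.018, 0, 0, 1], [0, 0.017, 0, -0.018, 0, 0, 1], [0, 0.017, 0, -0.021, 0, 0, 1], [0, 0, 0, 0, 0, 0, 1], [0, 0, 0, 0, 0, 0, 1]])

```text
time_s: 11.22
eef_pos: [0.639, 0.0182, 0.255]
eef_rot: [0.828, 0.444, 0.162, 0.302]
wrist_force: [2.0, 3.5, -1.8]
width: 0.0418
gripper_force: 62.5
```

Run:
```python
from mv import *
o=get_obs();print(o["wrist_force"],o["torque"],o["eef_pos"],o["qpos"],o["width"])
delta(-.589,.7,-.015)
pickle.dump([capture(n) for n in("scene","wrist","top")],open("c4.pkl","wb"))
```

```text
[ 2.0306705   3.46062612 -1.82082788] [1.14267265 0.39102874 0.33527868] [0.63895283 0.0181925  0.25500392] [ 0.18311044  0.09970959  1.9969943  -0.80498602  0.66959912  1.32342883] 0.04184075250752199
shift [ 0.019 -0.009  0.031] turn [-0.0004 -0.0006  0.0002]
```

Emit:
play_rows(plan=[[0.02, 0, 0.02, 0, 0, 0, 1], [0, 0, 0, 0, 0, 0, 1], [0, 0, 0, 0, 0, 0, -1], [0, 0, 0, 0, 0, 0, -1], [0, 0, 0, 0, 0, 0, -1], [0, 0, 0, 0, 0, 0, -1], [0, 0, 0, 0, 0, 0, -1], [0, 0, 0, 0, 0, 0, -1]])

```text
time_s: 12.38
eef_pos: [0.6397, 0.0182, 0.2543]
eef_rot: [0.828, 0.444, 0.162, 0.302]
wrist_force: [-0.9, 1.1, -0.1]
width: 0.085
gripper_force: 0.0
```

Emit:
play_rows(plan=[[0, 0, -0.3, 0, 0, 0, -1], [0, 0, -0.6, 0, 0, 0, -1], [0, 0, -0.8, 0, 0, 0, -1], [0, 0, -0.7, 0, 0, 0, -1], [0, 0, 0, 0, 0, 0, -1], [0, 0, 0, 0, 0, 0, -1]])

```text
time_s: 13.12
eef_pos: [0.5751, 0.0612, 0.3459]
eef_rot: [0.828, 0.444, 0.162, 0.302]
wrist_force: [0.4, 0.1, 0.1]
width: 0.0858
gripper_force: 0.0
```

Run:
```python
from mv import *
o=get_obs();print(o["time_s"],o["wrist_force"],o["eef_pos"],o["qpos"],o["width"])
delta(-.589,.7,-.015)
a=[capture(n) for n in("scene","wrist","top")]
pickle.dump(a,open("c5.pkl","wb"))
im=[cv2.resize(x[:,:,::-1],(400,300),interpolation=cv2.INTER_CUBIC) for x in (a[0]["image"][180:240,225:305],a[2]["image"][120:195,205:305])]
cv2.imwrite("pics/g5.png",np.vstack([np.hstack(im),np.hstack([cv2.resize(a[1]["image"][:,:,::-1],(400,300)),cv2.resize(a[2]["image"][100:280,150:390,::-1],(400,300))])]))
```

```text
13.125 [0.35013552 0.07040012 0.10298955] [0.57509965 0.06117373 0.34587252] [ 0.30791105 -0.09837581  1.99942209 -0.70302575  0.89067153  1.25132854] 0.08583282965354412
shift [ 1.200e-02 -2.000e-03  2.413e+00] turn [-0.0001 -0.0003  0.0006]
```

View pics/g5.png

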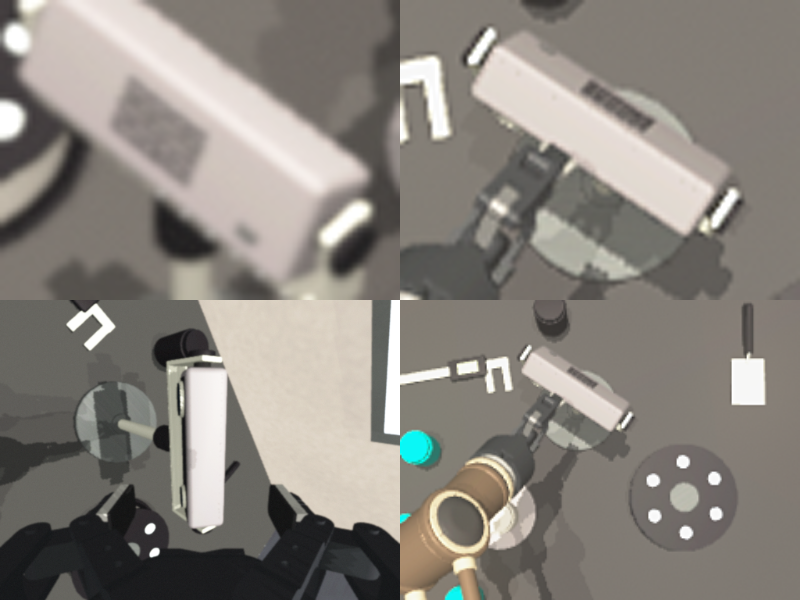

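```bash
cat > tilt.py <<'E'
from mv import *
# lateral edge positions of the head in a wrist image -> tilt of head, assuming axis through c and yaw
def edges(img,rows,guess):
    g=cv2.GaussianBlur(cv2.cvtColor(img,cv2.COLOR_RGB2GRAY),(5,5),0).astype(float);out=[]
    for r in rows:
        d=np.gradient(g[r]);w=12
        l=int(guess[0]);q=int(guess[1])
        a=np.arange(l-w,l+w);b=np.arange(q-w,q+w)
        i=a[np.argmax(d[a])];j=b[np.argmin(d[b])]
        sub=lambda k,s:k+.5*(s*d[k-1]-s*d[k+1])/(s*d[k-1]-2*s*d[k]+s*d[k+1]+1e-9)
        out.append((r,sub(i,1),sub(j,-1)))
    return np.array(out)
def tilt(cap,yaw,t0,guess,rows,c):
    e=edges(cap["image"],rows,guess);e=e[(abs(e[:,1]-np.median(e[:,1]))<6)&(abs(e[:,2]-np.median(e[:,2]))<6)]
    def f(v):
        h=axes(yaw+v[2],v[0]).as_matrix();cc=c+v[1]*h[:,0];res=[]
        for k,x in((1,-.0205),(2,.0205)):
            y=np.array([-.08,.08]);P=cc+np.c_[[x,x],y,[.0275]*2]@h.T;q=proj(cap,P)
            u=q[0,0]+(e[:,0]-q[0,1])*(q[1,0]-q[0,0])/(q[1,1]-q[0,1]);res.append(u-e[:,k])
        return np.r_[np.concatenate(res),v[1]*1000*20,v[2]*0]
    s=least_squares(f,[t0,0,0],loss="soft_l1",f_scale=.5);n=len(e)
    print("tilt %.3f yaw %.3f off %.4f resid L %.2f R %.2f n %d"%(s.x[0],yaw+s.x[2],s.x[1],f(s.x)[:n].mean(),f(s.x)[n:2*n].mean(),n),e[[0,-1]].round(1).tolist());return s.x
E
python3 - <<'E'
from tilt import *
c2=pickle.load(open("c2.pkl","rb"));c3=pickle.load(open("c3.pkl","rb"));c4=pickle.load(open("c4.pkl","rb"));c5=pickle.load(open("c5.pkl","rb"))
def cc(t,p,yaw): return np.array(p)+.015*axes(yaw,t).as_matrix()[:,2]
b=cc(.7,[.6390,.0182,.255],-.589);print(b)
tilt(c5[1],-.589,.6,(240,289),range(130,220),b)
for nm,c,yaw,t,p in(("c2",c2,.266,-.1,[.6305,.0236,.2513]),("c3",c3,-.589,-.1,[.631,.0242,.2513]),("c4",c4,-.589,.7,[.639,.0182,.255])):
    print(nm,cc(t,p,yaw));tilt(c[1],yaw,t,(207,315),range(110,200),cc(t,p,yaw))
E
```

```text
[0.63096503 0.02356823 0.26647263]
tilt 0.550 yaw -0.587 off -0.0001 resid L -0.43 R 0.83 n 74 [[146.0, 238.7, 289.2], [219.0, 239.0, 287.5]]
c2 [0.63194483 0.02399365 0.26622506]
tilt -0.410 yaw 0.367 off -0.0001 resid L 0.59 R 4.27 n 37 [[110.0, 203.9, 316.3], [190.0, 206.2, 308.0]]
c3 [0.63224517 0.02336809 0.26622506]
tilt 0.320 yaw -0.622 off 0.0083 resid L -0.25 R 0.08 n 66 [[110.0, 201.7, 314.0], [192.0, 205.2, 310.1]]
c4 [0.63096503 0.02356823 0.26647263]
tilt 1.091 yaw -0.602 off 0.0098 resid L -0.27 R 0.48 n 72 [[110.0, 202.3, 314.0], [199.0, 207.2, 311.2]]
```

Run:
```python
from tilt import *
np.set_printoptions(precision=4,suppress=True)
c4=pickle.load(open("c4.pkl","rb"));c5=pickle.load(open("c5.pkl","rb"))
for c,p in((c4,[.63895,.01819,.2550]),(c5,[.5751,.06117,.34587])):
    _,r=tool(-.589,.7,0);print("cam in tool",r.inv().apply(np.array(c[1]["origin"])-p),(r.inv()*R.from_quat(c[1]["attitude"])).as_matrix()[:,2])
    # lateral (tool y) of edges per depth: ray in tool frame
    for col in ((205,312.5) if c is c4 else (238.9,288.3)):
        o,d=ray(c[1],[(col,155 if c is c4 else 182)]);print(col,r.inv().apply(d[0]))
```

```text
cam in tool [ 0.0669  0.0004 -0.143 ] [-0.2641  0.0003  0.9645]
205 [-0.14   -0.1859  0.9985]
312.5 [-0.1393  0.1916  0.9986]
cam in tool [ 0.0669 -0.0003 -0.1421] [-0.2664  0.0006  0.9639]
238.9 [-0.2336 -0.0664  0.973 ]
288.3 [-0.233   0.1071  0.973 ]
```

Run:
```python
from tilt import *
from scipy.optimize import brentq,minimize_scalar
c5=pickle.load(open("c5.pkl","rb"));S,W,T=c5
c=np.array([.6315,.0237,.265]);yaw=-.587
def lineprof(cap,x,z,t,span=6):
    # sample across the image of edge (x,z) along y, return signed gradient-peak offset in px
    h=axes(yaw,t).as_matrix();g=cv2.cvtColor(cap["image"],cv2.COLOR_RGB2GRAY).astype(np.float32)
    ys=np.linspace(.03,.07,25) ;ys=np.r_[ys,-ys]
    P=proj(cap,c+np.c_[0*ys+x,ys,0*ys+z]@h.T);a=P[0]-P[-1];a/=np.linalg.norm(a);n=np.array([-a[1],a[0]])
    s=np.arange(-span,span+.01,.25);M=P[:,None]+s[None,:,None]*n
    pr=cv2.remap(g,M[...,0].astype(np.float32),M[...,1].astype(np.float32),1);return s,np.median(pr,0)
for nm,cap in(("top",T),("scene",S)):
  for x,z in((-.0205,.0275),(.0205,.0275),(.0205,-.0275)):
    s,p=lineprof(cap,x,z,.53)
    q=[proj(cap,c+axes(yaw,t).apply([[x,0,z]])[0])[0] for t in(.53,.63)]
    h=proj(cap,c+axes(yaw,.53).apply([[0,.05,0],[0,-.05,0]]));a=h[0]-h[1];a/=np.linalg.norm(a)
    print(nm,x,z,"px per .1rad %.2f"%((q[1]-q[0])@[-a[1],a[0]]));print(p[::2].round().astype(int).tolist())
```

```text
top -0.0205 0.0275 px per .1rad -0.58
[112, 112, 112, 112, 112, 112, 112, 112, 111, 110, 110, 120, 147, 181, 206, 217, 219, 218, 218, 218, 219, 219, 219, 219, 219]
top 0.0205 0.0275 px per .1rad -1.31
[221, 221, 221, 221, 221, 222, 223, 225, 227, 228, 222, 208, 191, 177, 171, 169, 170, 169, 169, 168, 167, 166, 165, 162, 153]
top 0.0205 -0.0275 px per .1rad 0.63
[170, 169, 169, 168, 167, 166, 165, 164, 158, 147, 136, 129, 126, 126, 126, 126, 126, 126, 126, 126, 126, 126, 126, 126, 126]
scene -0.0205 0.0275 px per .1rad 0.28
[121, 121, 121, 121, 121, 121, 120, 120, 120, 120, 121, 127, 143, 163, 184, 202, 214, 219, 222, 223, 223, 224, 224, 225, 225]
scene 0.0205 0.0275 px per .1rad -1.39
[221, 223, 223, 223, 224, 224, 225, 226, 227, 229, 232, 235, 237, 235, 231, 225, 218, 211, 205, 202, 201, 201, 200, 200, 200]
scene 0.0205 -0.0275 px per .1rad -0.19
[193, 193, 192, 192, 192, 191, 189, 184, 176, 163, 146, 128, 106, 88, 77, 68, 65, 64, 64, 65, 71, 78, 80, 94, 101]
```

```bash
cat >> mv.py <<'E'
C=np.array([.6315,.0237,.2655])
def pose(yaw,t,b,back):
    h=axes(yaw,t).as_matrix();r=R.from_matrix(np.c_[h[:,1],h[:,0],-h[:,2]])*R.from_rotvec([0,b,0])
    z=r.as_matrix()[:,2];return C+.004*h[:,2]+(.019-back)*z,r
def go(yaw,t,b,back,frm=None):
    o=get_obs();p0,r0=(o["eef_pos"],R.from_quat(o["eef_rot"])) if frm is None else pose(*frm)
    p,r=pose(yaw,t,b,back)
    print("shift",np.round(r0.inv().apply(p-p0)/.05,3),"turn",np.round((r0.inv()*r).as_rotvec()/np.pi,4))
E
python3 -c "
from mv import *
go(-.589,.525,.25,.12)
go(-.589,.825,.25,0,(-.589,.525,.25,0))"
```

```text
shift [-0.485  0.369  0.069] turn [0.0547 0.0799 0.0077]
shift [ 0.003  0.085 -0.012] turn [-0.0925 -0.     -0.0236]
```

Emit:
play_rows(plan=[[-0.485, 0.37, 0.07, 0, 0, 0, -1], [0, 0, 0, 0.0273, 0.04, 0.0038, -1], [0, 0, 0, 0.0273, 0.04, 0.0038, -1], [0, 0, 0, 0, 0, 0, -1], [0, 0, 0, 0, 0, 0, -1]])

```text
time_s: 13.9
eef_pos: [0.5746, 0.0311, 0.353]
eef_rot: [0.831, 0.478, 0.222, 0.178]
wrist_force: [-0.0, -0.6, 0.6]
width: 0.0859
gripper_force: 0.0
```

Run:
```python
from tilt import *
np.set_printoptions(precision=4,suppress=True)
o=get_obs();print(o["time_s"],o["qpos"],o["eef_pos"])
go(-.589,.525,.25,0)
w=capture("wrist");pickle.dump(w,open("c6.pkl","wb"))
g=cv2.GaussianBlur(cv2.cvtColor(w["image"],cv2.COLOR_RGB2GRAY),(5,5),0).astype(int)
for r in(90,120,150,180,210): print(r,g[r,190:330:4].tolist())
```

```text
13.9 [ 0.0344 -0.1986  2.0236 -0.1489  0.7532  0.6395] [0.5746 0.0311 0.353 ]
shift [ 0.053 -0.007  2.395] turn [0.0024 0.0055 0.0004]
90 [100, 101, 101, 100, 100, 100, 100, 100, 104, 135, 146, 149, 214, 226, 227, 228, 229, 230, 231, 232, 233, 233, 231, 173, 80, 100, 107, 189, 203, 204, 203, 206, 208, 207, 204]
120 [101, 101, 100, 101, 101, 101, 100, 101, 129, 169, 209, 141, 212, 227, 228, 229, 230, 231, 232, 232, 233, 232, 231, 192, 102, 101, 100, 101, 100, 100, 142, 209, 208, 207, 205]
150 [112, 141, 138, 141, 134, 103, 93, 101, 125, 173, 155, 137, 209, 226, 228, 229, 230, 230, 231, 232, 232, 233, 231, 193, 102, 101, 101, 100, 100, 100, 100, 101, 100, 105, 191]
180 [114, 137, 138, 136, 126, 36, 21, 19, 80, 176, 163, 132, 206, 226, 228, 229, 230, 230, 231, 231, 231, 231, 231, 193, 102, 101, 100, 101, 101, 101, 100, 101, 100, 100, 101]
210 [83, 136, 135, 133, 132, 130, 129, 123, 119, 177, 167, 123, 193, 214, 217, 227, 229, 229, 230, 231, 231, 230, 230, 194, 102, 100, 100, 100, 100, 100, 100, 100, 101, 100, 101]
```

Emit:
play_rows(plan=[[0.053, 0, 0.3, 0.0024, 0.0055, 0, -1], [0, 0, 0.6, 0, 0, 0, -1], [0, 0, 0.6, 0, 0, 0, -1], [0, 0, 0.5, 0, 0, 0, -1], [0, 0, 0.4, 0, 0, 0, -1], [0, 0, 0, 0, 0, 0, -1], [0, 0, 0, 0, 0, 0, -1]])

```text
time_s: 14.82
eef_pos: [0.6413, 0.0271, 0.254]
eef_rot: [0.829, 0.482, 0.229, 0.17]
wrist_force: [-0.6, 0.8, -1.0]
width: 0.0855
gripper_force: 0.0
```

Run:
```python
from tilt import *
np.set_printoptions(precision=4,suppress=True)
o=get_obs();print(o["time_s"],o["qpos"],o["eef_pos"],o["wrist_force"],o["torque"])
go(-.589,.525,.25,0)
w=capture("wrist");pickle.dump(w,open("c7.pkl","wb"))
g=cv2.GaussianBlur(cv2.cvtColor(w["image"],cv2.COLOR_RGB2GRAY),(5,5),0).astype(int)
for r in(120,150,180,210): print(r,g[r,190:330:4].tolist())
```

```text
14.825 [ 0.0063  0.0405  2.0114 -0.1303  0.5186  0.6185] [0.6413 0.0271 0.254 ] [-0.6177  0.7915 -0.9624] [ 0.0234  0.2622 -0.0037]
shift [-0.076  0.007  0.009] turn [ 0.     -0.0011  0.0008]
120 [90, 90, 89, 93, 137, 94, 147, 181, 206, 208, 209, 210, 211, 211, 212, 214, 214, 215, 215, 216, 217, 218, 218, 219, 219, 221, 220, 218, 214, 192, 98, 90, 110, 187, 192]
150 [79, 81, 72, 206, 174, 94, 147, 182, 205, 207, 208, 210, 210, 211, 211, 213, 215, 215, 216, 216, 217, 217, 219, 218, 218, 219, 220, 218, 214, 190, 96, 90, 90, 90, 90]
180 [126, 128, 126, 90, 128, 91, 144, 181, 205, 206, 208, 209, 210, 211, 211, 212, 213, 214, 215, 215, 217, 217, 217, 218, 218, 217, 206, 217, 214, 189, 96, 90, 90, 90, 89]
210 [123, 124, 123, 134, 148, 90, 143, 180, 205, 207, 207, 209, 210, 211, 211, 212, 213, 214, 215, 215, 216, 216, 216, 217, 217, 217, 215, 217, 214, 187, 96, 90, 90, 90, 90]
```

Emit:
play_rows(plan=[[-0.075, 0, 0.01, 0.006, 0, 0.0016, -1], [0, 0, 0, 0, 0, 0, -0.5], [0, 0, 0, 0, 0, 0, -0.1], [0, 0, 0, 0, 0, 0, 0], [0, 0, 0, 0, 0, 0, 0.1], [0, 0, 0, 0, 0, 0, 1], [0, 0, 0, 0, 0, 0, 1], [0, 0, 0, 0, 0, 0, 1], [0, 0, 0, 0, 0, 0, 1]])

```text
time_s: 16.0
eef_pos: [0.6397, 0.0232, 0.253]
eef_rot: [0.832, 0.481, 0.225, 0.161]
wrist_force: [-5.5, 0.7, 3.8]
width: 0.0416
gripper_force: 61.0
```

Run:
```python
from tilt import *
np.set_printoptions(precision=4,suppress=True)
o=get_obs();print(o["time_s"],o["qpos"],o["eef_pos"],o["wrist_force"],o["torque"],o["width"])
go(-.589,.505,.25,0)
go(-.592,.838,.25,0)
w=capture("wrist")
g=cv2.GaussianBlur(cv2.cvtColor(w["image"],cv2.COLOR_RGB2GRAY),(5,5),0).astype(int)
for r in(120,150,180): print(r,g[r,190:330:4].tolist())
```

```text
16.0 [-0.0077  0.0425  2.0049 -0.0945  0.5375  0.5813] [0.6397 0.0232 0.253 ] [-5.5321  0.715   3.8107] [ 0.0502  0.6773 -0.0119] 0.04161558122627692
shift [ 0.011 -0.003  0.005] turn [ 0.0002 -0.0009  0.0006]
shift [ 0.014  0.091 -0.011] turn [-0.1026 -0.0016 -0.0251]
120 [95, 94, 79, 189, 119, 127, 169, 203, 215, 216, 217, 217, 218, 219, 219, 220, 221, 222, 222, 222, 223, 224, 224, 225, 225, 225, 224, 224, 221, 188, 98, 94, 95, 98, 177]
150 [82, 86, 76, 206, 130, 125, 166, 203, 215, 216, 217, 217, 219, 219, 219, 221, 221, 222, 223, 222, 223, 223, 224, 224, 225, 225, 225, 224, 221, 184, 97, 94, 95, 95, 94]
180 [135, 132, 133, 139, 116, 121, 166, 201, 214, 215, 216, 218, 219, 219, 219, 220, 221, 221, 222, 223, 223, 223, 224, 224, 224, 223, 214, 224, 221, 183, 97, 95, 95, 95, 95]
```

Emit:
play_rows(plan=[[-0.007, -0.01, -0.026, 0, 0, 0, 1], [0, 0.015, -0.002, -0.0171, 0, -0.0042, 1], [0, 0.015, -0.002, -0.0171, 0, -0.0042, 1], [0, 0.015, -0.002, -0.0171, 0, -0.0042, 1], [0, 0, 0, 0, 0, 0, 1]])

```text
time_s: 16.68
eef_pos: [0.6398, 0.0225, 0.2546]
eef_rot: [0.806, 0.478, 0.259, 0.232]
wrist_force: [1.2, -0.2, -2.3]
width: 0.0415
gripper_force: 63.4
```

Emit:
play_rows(plan=[[0, 0.015, 0, -0.0171, 0, -0.0042, 1], [0, 0.015, 0, -0.0171, 0, -0.0042, 1], [0, 0.015, 0, -0.0171, 0, -0.0042, 1], [0, 0, 0, 0, 0, 0, 1], [0, 0, 0, 0, 0, 0, 1]])

```text
time_s: 17.3
eef_pos: [0.6414, 0.0209, 0.2562]
eef_rot: [0.776, 0.471, 0.292, 0.3]
wrist_force: [1.7, -0.1, -3.6]
width: 0.0414
gripper_force: 63.7
```

Run:
```python
from tilt import *
np.set_printoptions(precision=4,suppress=True)
o=get_obs();print(o["time_s"],o["qpos"],o["eef_pos"],o["wrist_force"],o["torque"],o["width"])
go(-.592,.838,.25,0)
```

```text
17.3 [ 0.0931  0.0106  2.1761 -1.1472  0.2883  1.5879] [0.6414 0.0209 0.2562] [ 1.6758 -0.1254 -3.5977] [0.511  1.1366 0.0708] 0.04142476706376642
shift [0.023 0.007 0.025] turn [-0.0008 -0.0014 -0.0007]
```

Emit:
play_rows(plan=[[0.01, 0, 0.02, 0, 0, 0, 1], [0, 0, 0, 0, 0, 0, -1], [0, 0, 0, 0, 0, 0, -1], [0, 0, 0, 0, 0, 0, -1], [0, 0, 0, 0, 0, 0, -1], [0, 0, 0, 0, 0, 0, -1], [0, 0, 0, 0, 0, 0, -1], [0, 0, -0.3, 0, 0, 0, -1], [0, 0, -0.5, 0, 0, 0, -1], [0, 0, -0.6, 0, 0, 0, -1], [0, 0, -0.5, 0, 0, 0, -1], [0, 0, -0.5, 0, 0, 0, -1], [0, 0, 0, 0, 0, 0, -1], [0, 0, 0, 0, 0, 0, -1]])

```text
time_s: 19.05
eef_pos: [0.5541, 0.0443, 0.3336]
eef_rot: [0.776, 0.471, 0.292, 0.301]
wrist_force: [-0.5, 0.5, -0.5]
width: 0.0855
gripper_force: 0.0
```

Run:
```python
from tilt import *
np.set_printoptions(precision=4,suppress=True)
o=get_obs();print(o["time_s"],o["qpos"],o["eef_pos"],o["wrist_force"])
go(-.592,.648,.25,.12);go(-.592,.838,.25,.12)
w=[capture(n) for n in("scene","wrist","top")];pickle.dump(w,open("c8.pkl","wb"))
g=cv2.GaussianBlur(cv2.cvtColor(w[1]["image"],cv2.COLOR_RGB2GRAY),(5,5),0).astype(int)
for r in(90,120,150,180,210): print(r,g[r,190:330:4].tolist())
```

```text
19.05 [ 0.188  -0.289   2.2564 -0.7773  0.484   1.2386] [0.5541 0.0443 0.3336] [-0.5186  0.5047 -0.5031]
shift [0.013 0.385 0.041] turn [ 0.0583 -0.0015  0.0148]
shift [0.022 0.001 0.006] turn [-0.0002 -0.0015 -0.0003]
90 [53, 50, 39, 19, 12, 12, 33, 72, 98, 104, 94, 79, 67, 102, 133, 134, 134, 134, 134, 134, 133, 133, 132, 136, 142, 143, 144, 143, 141, 141, 143, 143, 141, 143, 144]
120 [9, 9, 8, 8, 9, 13, 91, 99, 99, 95, 49, 116, 60, 103, 138, 140, 140, 140, 142, 143, 144, 145, 145, 146, 142, 143, 143, 145, 145, 142, 142, 142, 143, 143, 140]
150 [57, 57, 57, 58, 57, 58, 96, 101, 99, 97, 93, 58, 52, 102, 137, 140, 140, 142, 142, 143, 144, 145, 145, 146, 143, 144, 144, 145, 145, 143, 142, 142, 143, 144, 144]
180 [47, 13, 8, 9, 10, 12, 91, 104, 100, 99, 102, 53, 50, 100, 136, 140, 140, 141, 142, 143, 143, 145, 143, 146, 143, 145, 145, 145, 146, 147, 145, 145, 144, 144, 145]
210 [58, 58, 58, 57, 57, 57, 102, 105, 102, 101, 103, 64, 49, 99, 136, 139, 140, 141, 141, 143, 143, 144, 144, 145, 129, 77, 144, 148, 146, 145, 146, 146, 144, 145, 146]
```

```bash
cat > lp.py <<'E'
from tilt import *
c=np.array([.6315,.0237,.265])
def lineprof(cap,x,z,t,yaw,span=6,ys=None):
    h=axes(yaw,t).as_matrix();g=cv2.cvtColor(cap["image"],cv2.COLOR_RGB2GRAY).astype(np.float32)
    if ys is None: ys=np.linspace(.035,.07,25);ys=np.r_[ys,-ys]
    P=proj(cap,c+np.c_[0*ys+x,ys,0*ys+z]@h.T);a=P[0]-P[-1];a/=np.linalg.norm(a)*np.sign((ys[0]-ys[-1]));n=np.array([-a[1],a[0]])
    s=np.arange(-span,span+.01,.25);M=P[:,None]+s[None,:,None]*n
    return s,np.median(cv2.remap(g,M[...,0].astype(np.float32),M[...,1].astype(np.float32),1),0)
E
python3 - <<'E'
from lp import *
for f in("c5","c8"):
  S,W,T=pickle.load(open(f+".pkl","rb"))
  for nm,cap in(("top",T),("scene",S)):
    for x,z in((-.0205,.0275),(.0205,.0275),(.0205,-.0275)):
      s,p=lineprof(cap,x,z,.55,-.588);print(f,nm,x,z,p[::2].round().astype(int).tolist())
E
```

```text
c5 top -0.0205 0.0275 [113, 113, 112, 112, 112, 112, 112, 112, 112, 111, 110, 116, 141, 175, 202, 215, 219, 219, 218, 218, 219, 219, 219, 219, 219]
c5 top 0.0205 0.0275 [221, 221, 221, 221, 221, 222, 222, 224, 226, 228, 227, 217, 199, 183, 173, 170, 170, 170, 169, 168, 167, 166, 165, 164, 158]
c5 top 0.0205 -0.0275 [170, 169, 169, 168, 167, 166, 165, 163, 155, 144, 133, 128, 126, 126, 126, 126, 126, 126, 126, 126, 126, 126, 126, 126, 126]
c5 scene -0.0205 0.0275 [121, 121, 121, 121, 121, 121, 121, 120, 120, 120, 122, 129, 144, 165, 187, 204, 215, 220, 222, 223, 223, 224, 224, 225, 225]
c5 scene 0.0205 0.0275 [219, 222, 223, 223, 224, 224, 225, 225, 226, 228, 230, 234, 236, 237, 234, 229, 222, 214, 208, 204, 202, 201, 201, 200, 200]
c5 scene 0.0205 -0.0275 [193, 193, 192, 192, 192, 191, 189, 185, 177, 164, 148, 129, 108, 90, 78, 69, 66, 66, 68, 73, 84, 87, 94, 104, 109]
c8 top -0.0205 0.0275 [109, 108, 108, 108, 108, 108, 108, 108, 107, 106, 115, 142, 172, 191, 198, 200, 199, 199, 199, 199, 200, 200, 201, 202, 203]
c8 top 0.0205 0.0275 [204, 204, 205, 212, 222, 232, 237, 233, 221, 206, 193, 187, 186, 186, 185, 185, 184, 184, 184, 184, 183, 182, 182, 181, 182]
c8 top 0.0205 -0.0275 [184, 184, 184, 184, 183, 182, 182, 182, 182, 179, 167, 148, 132, 123, 120, 121, 121, 122, 122, 122, 122, 122, 122, 121, 121]
c8 scene -0.0205 0.0275 [101, 100, 100, 99, 98, 97, 96, 96, 96, 95, 96, 99, 107, 122, 142, 163, 180, 193, 200, 204, 207, 209, 213, 219, 225]
c8 scene 0.0205 0.0275 [192, 199, 204, 207, 209, 213, 219, 225, 230, 234, 235, 233, 229, 226, 223, 221, 220, 220, 220, 220, 220, 219, 219, 219, 218]
c8 scene 0.0205 -0.0275 [214, 214, 214, 214, 214, 212, 208, 200, 188, 173, 157, 138, 119, 100, 84, 73, 66, 64, 66, 72, 76, 82, 89, 97, 106]
```

```bash
cat > wp.py <<'E'
from mv import *
def wp(p,r):  # print shift in current tool axes, turn, and after-turn shift option
    o=get_obs();r0=R.from_quat(o["eef_rot"]);print("shift",np.round(r0.inv().apply(np.array(p)-o["eef_pos"])/.05,3),"turn",np.round((r0.inv()*r).as_rotvec()/np.pi,4))
E
python3 - <<'E'
from wp import *
wp([.45,0,.42],pose(-.59,0,1.117,0)[1])
r=pose(-.59,0,1.117,0)[1];print(r.inv().apply(np.array([.508,-.16,.343])-[.45,0,.42])/.05)
E
```

```text
shift [-1.308  0.467 -2.494] turn [0.2126 0.2585 0.173 ]
[-2.2668729   2.74424646 -1.13472403]
```

Emit:
play_rows(plan=[[-0.2, 0.1, -0.8, 0, 0, 0, -1], [-0.5, 0.17, -0.8, 0, 0, 0, -1], [-0.6, 0.2, -0.9, 0, 0, 0, -1], [0, 0, 0, 0.0266, 0.0323, 0.0216, -1], [0, 0, 0, 0.0266, 0.0323, 0.0216, -1], [0, 0, 0, 0.0266, 0.0323, 0.0216, -1], [0, 0, 0, 0.0266, 0.0323, 0.0216, -1], [0, 0, 0, 0.0266, 0.0323, 0.0216, -1], [0, 0, 0, 0.0266, 0.0323, 0.0216, -1], [0, 0, 0, 0.0266, 0.0323, 0.0216, -1], [0, 0, 0, 0.0266, 0.0323, 0.0216, -1], [0, 0, 0, 0, 0, 0, -1]])

```text
time_s: 20.7
eef_pos: [0.4465, -0.0028, 0.4115]
eef_rot: [0.769, 0.403, 0.449, -0.212]
wrist_force: [0.4, -0.3, -0.7]
width: 0.0855
gripper_force: 0.0
```

Run:
```python
from wp import *
o=get_obs();print(o["qpos"],o["eef_pos"])
wp([.508,-.16,.343],pose(-.59,0,1.117,0)[1])
```

```text
[-0.7872482  -0.27344551  2.17597647  1.02442021  1.52081446 -0.39764506] [ 0.4464569  -0.00284713  0.41147554]
shift [-2.195  2.786 -0.832] turn [0.0151 0.0251 0.0048]
```

Emit:
play_rows(plan=[[-0.55, 0.4, -0.6, 0, 0, 0, -1], [-0.55, 0.6, -0.23, 0, 0, 0, -1], [-0.55, 0.6, 0, 0, 0, 0, -1], [-0.55, 0.6, 0, 0, 0, 0, -1], [0, 0.59, 0, 0.015, 0.025, 0.005, -1], [0, 0, 0, 0, 0, 0, -1], [0, 0, 0, 0, 0, 0, -1]])

```text
time_s: 21.58
eef_pos: [0.5085, -0.1577, 0.3464]
eef_rot: [0.747, 0.402, 0.468, -0.248]
wrist_force: [-0.3, 1.0, 0.3]
width: 0.085
gripper_force: 0.0
```

Run:
```python
from wp import *
o=get_obs();print(o["time_s"],o["qpos"],o["eef_pos"])
w=[capture(n) for n in("scene","wrist","top")];pickle.dump(w,open("c9.pkl","wb"))
print(proj(w[1],[C,C-.087*np.array([.556,.831,0])]))
cv2.imwrite("pics/w9.png",cv2.resize(w[1]["image"][:,:,::-1],(800,600),interpolation=cv2.INTER_CUBIC))
```

```text
21.575 [-0.92765582  0.19337467  1.9160852   1.01178645  1.60132987 -0.63365094] [ 0.50853812 -0.1576843   0.34640037]
[[259.21835891 148.0929118 ]
 [259.17149414 192.11942695]]
```

View pics/w9.png

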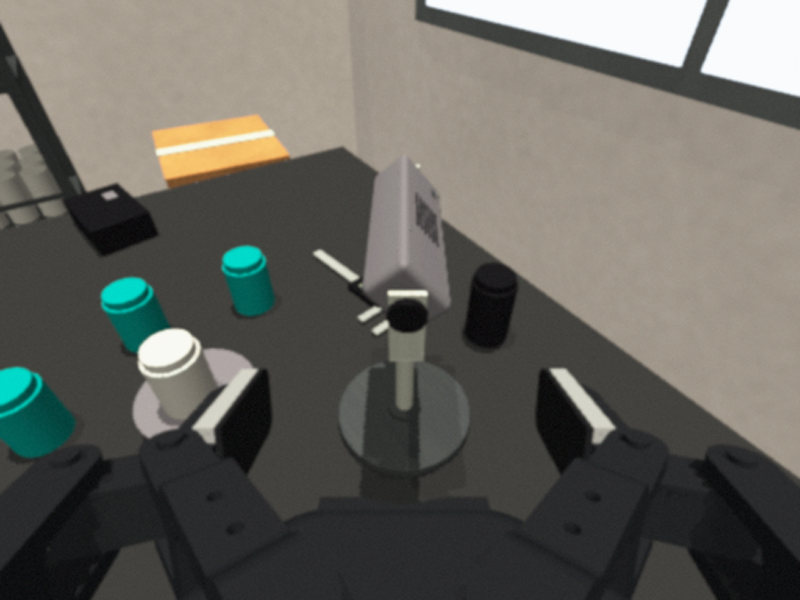

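Run:
```python
from h import *
w=pickle.load(open("c9.pkl","rb"))[1]["image"][95:215,215:305,::-1].astype(float)
w=np.clip((w-30)*1.6,0,255).astype(np.uint8)
cv2.imwrite("pics/w9c.png",cv2.resize(w,None,fx=5,fy=5,interpolation=cv2.INTER_CUBIC))
```

```text
(no output)
```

View pics/w9c.png

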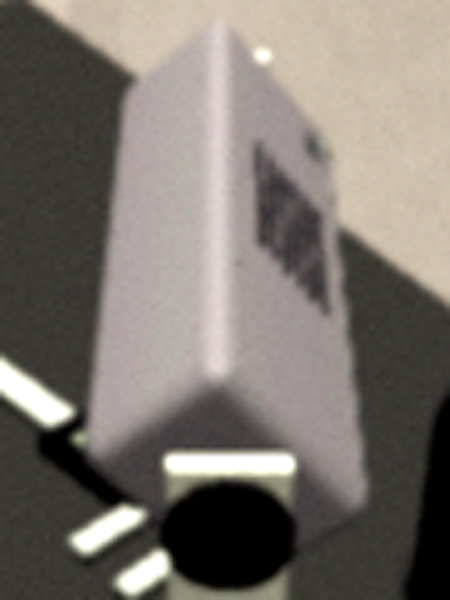

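Run:
```python
from h import *
from fit import axes
W=pickle.load(open("c9.pkl","rb"))[1]
px=lambda p:(np.array(p,float)+.5)/5-.5+[215,95]
C=np.array([.6315,.0237,.265])
hy=.0865
names=[(1,-1,1),(-1,-1,1),(1,-1,-1),(1,1,1),(-1,1,1),(1,1,-1)]  # x,y,z signs
uv=px([(216,380),(90,458),(366,502),(221,20),(127,90),(331,150)])
for inset in(.0,.0007,.0015):
  B=np.array([[a*(.021-inset),b*hy,d*(.028-inset)] for a,b,d in names])
  def f(v,lock): 
    return np.r_[(proj(W,C+v[2:5]+axes(v[1],v[0]).apply(B))-uv).ravel(),v[2:5]*1000*lock]
  for lock in(.3,2):
    s=least_squares(f,[.62,-.59,0,0,0],args=(lock,),loss="soft_l1");print(inset,lock,s.x.round(4),f(s.x,lock)[:12].round(1))
# lines only: near-face edges on plane y=-hy
d=px([(212,384),(110,445)]);
# part & turntable
cw=lambda p:(np.array(p)+.5)*.64-.5
print("part top",circ(plane(W,cw([(139,350),(150,335),(170,330),(192,338),(201,352),(195,365)]),.117)))
print("foot",circ(plane(W,cw([(339,412),(355,385),(469,412),(455,385),(350,440),(458,440),(405,362)]),.016),.08))
```

```text
0.0 0.3 [ 0.6767 -0.5968  0.0028  0.0035 -0.0049] [ 0.3 -3.2 -4.8  0.2  1.   3.9  0.5 -1.1 -2.1  1.1  0.4 -0.2]
0.0 2 [ 6.777e-01 -5.953e-01 -0.000e+00 -1.000e-04 -6.000e-04] [ 0.1 -4.  -5.5 -0.   1.5  3.8  0.3 -2.7 -2.6 -0.1  0.4 -1.3]
0.0007 0.3 [ 0.6829 -0.5973  0.0028  0.0028 -0.0042] [ 0.4 -2.6 -3.6  0.3  0.7  3.7  0.7 -0.8 -1.2  1.1  0.2 -0.5]
0.0007 2 [ 6.795e-01 -5.958e-01  1.000e-04 -2.000e-04 -5.000e-04] [ 0.  -3.3 -4.5  0.   0.8  3.7  0.3 -2.1 -1.9 -0.1 -0.  -1.4]
0.0015 0.3 [ 0.6944 -0.5958  0.0027  0.0018 -0.0031] [ 0.5 -2.1 -2.2  0.4  0.4  3.1  0.5 -0.5 -0.3  1.  -0.2 -1.2]
0.0015 2 [ 6.856e-01 -5.945e-01  3.000e-04 -3.000e-04 -3.000e-04] [ 0.1 -2.5 -3.2  0.2  0.1  3.3  0.1 -1.5 -1.1  0.  -0.6 -1.7]
part top (array([0.41929116, 0.15470773, 0.03656892]), np.float64(0.003534513665131533))
foot (array([0.62768952, 0.01508021, 0.05      ]), np.float64(0.005482908755924532))
```

Run:
```python
from h import *
from fit import axes
W=pickle.load(open("c9.pkl","rb"))[1]
g=cv2.GaussianBlur(cv2.cvtColor(W["image"],cv2.COLOR_RGB2GRAY),(3,3),0).astype(float)
C=np.array([.6315,.0237,.265])
def inplane(uv,yaw):
    h=axes(yaw,0).as_matrix();o,d=ray(W,uv);n=h[:,1]
    P=o+d*(((C-.087*n-o)@n)/(d@n))[:,None];q=(P-C)@h;return q[:,[0,2]]
def edge(cols,line):
    out=[]
    for c in cols:
        r0=line(c);rr=np.arange(int(r0)-5,int(r0)+6);d=g[rr+1,c]-g[rr-1,c];k=rr[np.argmin(d)];D=lambda k:g[k+1,c]-g[k-1,c]
        out.append((c,k+.5*(D(k-1)-D(k+1))/(D(k-1)-2*D(k)+D(k+1)+1e-9),D(k)))
    return np.array(out)
l1=lambda c:171+(255.9-c)*61/102.
l2=lambda c:172+(c-260)*83/95.
for nm,cols,l in(("top",range(238,255),l1),("back",range(263,284),l2)):
    e=edge(cols,l);print(e[::3].round(1).tolist())
    for yaw in(-.585,-.60):
        q=inplane(e[:,:2],yaw);vx,vy,x0,y0=cv2.fitLine(q.astype(np.float32),cv2.DIST_HUBER,0,.001,.001).ravel()
        a=np.arctan2(vy,vx);print(nm,yaw,"angle %.3f"%((a if nm=="top" else a+np.pi/2)),"dist mm %.1f"%(1000*abs(-vy*x0+vx*y0)))
```

```text
[[238.0, 183.2, -19.0], [241.0, 181.5, -20.0], [244.0, 179.8, -21.0], [247.0, 178.0, -19.0], [250.0, 176.0, -20.0], [253.0, 173.8, -21.0]]
top -0.585 angle 0.681 dist mm 24.2
top -0.6 angle 0.688 dist mm 23.2
[[263.0, 175.5, -14.0], [266.0, 176.5, -13.0], [269.0, 180.5, -13.0], [272.0, 181.8, -12.0], [275.0, 188.5, -17.0], [278.0, 189.5, -15.0], [281.0, 192.5, -14.0]]
back -0.585 angle 0.693 dist mm 17.9
back -0.6 angle 0.698 dist mm 19.0
```

Run:
```python
from wp import *
p,r=pose(-.594,.685,.25,.14);wp([.45,0,.42],r);print(p, r.inv().apply(p-[.45,0,.42])/.05)
```

```text
shift [ 2.195 -2.705  1.129] turn [-0.1737 -0.2656 -0.1384]
[0.55117999 0.04182175 0.35938933] [1.34750472 0.16921277 2.10229383]
```

Emit:
play_rows(plan=[[0.5, -0.62, 0, 0, 0, 0, -1], [0.5, -0.62, 0, 0, 0, 0, -1], [0.5, -0.62, 0, 0, 0, 0, -1], [0.5, -0.6, 0.4, 0, 0, 0, -1], [0.195, -0.245, 0.73, 0, 0, 0, -1], [0, 0, 0, -0.0217, -0.0332, -0.0173, -1], [0, 0, 0, -0.0217, -0.0332, -0.0173, -1], [0, 0, 0, -0.0217, -0.0332, -0.0173, -1], [0, 0, 0, -0.0217, -0.0332, -0.0173, -1], [0, 0, 0, -0.0217, -0.0332, -0.0173, -1], [0, 0, 0, -0.0217, -0.0332, -0.0173, -1], [0, 0, 0, -0.0217, -0.0332, -0.0173, -1], [0, 0, 0, -0.0217, -0.0332, -0.0173, -1], [0, 0, 0, 0, 0, 0, -1], [0, 0, 0, 0, 0, 0, -1]])

```text
time_s: 23.6
eef_pos: [0.4496, -0.0008, 0.4187]
eef_rot: [0.807, 0.475, 0.262, 0.231]
wrist_force: [-1.1, -0.1, -0.4]
width: 0.0856
gripper_force: 0.0
```

Run:
```python
from wp import *
o=get_obs();print(o["time_s"],o["qpos"],o["eef_pos"])
go(-.594,.685,.25,.12)
```

```text
23.6 [-0.02001518 -0.62270359  2.21417768 -0.14895316  0.84852729  0.54463108] [ 0.449553   -0.00082813  0.41866689]
shift [1.348 0.203 2.497] turn [-0.0036 -0.0032 -0.0023]
```

Emit:
play_rows(plan=[[0.7, 0.1, 0.5, -0.0036, -0.003, -0.0023, -1], [0.648, 0.1, 0.6, 0, 0, 0, -1], [0, 0, 0.7, 0, 0, 0, -1], [0, 0, 0.7, 0, 0, 0, -1], [0, 0, 0, 0, 0, 0, -1], [0, 0, 0, 0, 0, 0, -1]])

```text
time_s: 24.35
eef_pos: [0.5651, 0.0355, 0.3447]
eef_rot: [0.807, 0.474, 0.259, 0.24]
wrist_force: [0.1, -0.1, -0.3]
width: 0.0855
gripper_force: 0.0
```

Run:
```python
from wp import *
o=get_obs();print(o["time_s"],o["qpos"],o["eef_pos"])
go(-.594,.685,.25,0)
```

```text
24.35 [ 0.10134294 -0.25789422  2.14316649 -0.37792999  0.5925408   0.851986  ] [0.56514519 0.03547016 0.34466977]
shift [ 0.062 -0.051  2.381] turn [ 0.0004  0.001  -0.0008]
```

Emit:
play_rows(plan=[[0.055, -0.062, 0.3, 0, 0.001, 0, -1], [0, 0, 0.6, 0, 0, 0, -1], [0, 0, 0.6, 0, 0, 0, -1], [0, 0, 0.5, 0, 0, 0, -1], [0, 0, 0.36, 0, 0, 0, -1], [0, 0, 0, 0, 0, 0, -1], [0, 0, 0, 0, 0, 0, -0.5], [0, 0, 0, 0, 0, 0, -0.1], [0, 0, 0, 0, 0, 0, 0], [0, 0, 0, 0, 0, 0, 0.1], [0, 0, 0, 0, 0, 0, 1], [0, 0, 0, 0, 0, 0, 1], [0, 0, 0, 0, 0, 0, 1], [0, 0, 0, 0, 0, 0, 1]])

```text
time_s: 26.1
eef_pos: [0.6416, 0.0249, 0.2566]
eef_rot: [0.805, 0.476, 0.262, 0.24]
wrist_force: [-3.4, -1.4, 6.3]
width: 0.0412
gripper_force: 61.4
```

Run:
```python
from wp import *
o=get_obs();print(o["time_s"],o["qpos"],o["eef_pos"],o["wrist_force"],o["torque"],o["width"])
go(-.594,.685,.25,0)
go(-.594,.495,.25,0)
```

```text
26.1 [ 0.05693587  0.01255006  2.0995602  -0.51114756  0.36292349  0.97781502] [0.64163586 0.02494963 0.25656515] [-3.43067774 -1.4286265   6.25872217] [-0.29355846 -0.07035148 -0.12713985] 0.04122818688542879
shift [-0.052 -0.006  0.041] turn [ 0.0013 -0.0011  0.0003]
shift [-0.051 -0.061  0.035] turn [ 0.0599 -0.0011  0.0154]
```

Emit:
play_rows(plan=[[-0.008, 0.004, -0.028, 0, 0, 0, 1], [0, -0.014, 0, 0.015, 0, 0.0038, 1], [0, -0.014, 0, 0.015, 0, 0.0038, 1], [0, 0, 0, 0, 0, 0, 1]])

```text
time_s: 26.6
eef_pos: [0.6406, 0.0255, 0.2561]
eef_rot: [0.82, 0.478, 0.243, 0.199]
wrist_force: [3.9, 1.9, 1.7]
width: 0.0413
gripper_force: 63.7
```

Emit:
play_rows(plan=[[0, -0.014, 0, 0.015, 0, 0.0038, 1], [0, -0.014, 0, 0.015, 0, 0.0038, 1], [0, 0, 0, 0, 0, 0, 1], [0, 0, 0, 0, 0, 0, 1]])

```text
time_s: 27.1
eef_pos: [0.6397, 0.026, 0.2555]
eef_rot: [0.834, 0.479, 0.223, 0.158]
wrist_force: [5.9, 0.3, 0.8]
width: 0.0414
gripper_force: 63.8
```

Run:
```python
from wp import *
o=get_obs();print(o["time_s"],o["qpos"],o["eef_pos"],o["wrist_force"],o["torque"],o["width"])
go(-.594,.495,.25,0)
```

```text
27.1 [-0.00334935  0.04209611  1.99725955 -0.092136    0.55251294  0.58950954] [0.63968482 0.02603611 0.25552822] [5.92247728 0.32467283 0.76307716] [-0.41821855 -1.127511    0.14125196] 0.041369732539028446
shift [-0.05  -0.002  0.05 ] turn [ 0.0007 -0.0013  0.0005]
```

Emit:
play_rows(plan=[[0.009, 0.015, 0.01, 0, 0, 0, 1], [0, 0, 0, 0, 0, 0, 1], [0, 0, 0, 0, 0, 0, -1], [0, 0, 0, 0, 0, 0, -1], [0, 0, 0, 0, 0, 0, -1], [0, 0, 0, 0, 0, 0, -1], [0, 0, 0, 0, 0, 0, -1], [0, 0, 0, 0, 0, 0, -1], [0, 0, -0.3, 0, 0, 0, -1], [0, 0, -0.6, 0, 0, 0, -1], [0, 0, -0.7, 0, 0, 0, -1], [0, 0, -0.8, 0, 0, 0, -1], [-0.3, 0, -0.8, 0, 0, 0, -1], [-0.5, 0, -0.8, 0, 0, 0, -1], [0, 0, 0, 0, 0, 0, -1]])

```text
time_s: 28.98
eef_pos: [0.5173, 0.0003, 0.4213]
eef_rot: [0.835, 0.478, 0.224, 0.159]
wrist_force: [-0.4, -1.1, 0.1]
width: 0.0852
gripper_force: 0.0
```

Run:
```python
from lp import *
from wp import wp
o=get_obs();print(o["time_s"],o["qpos"],o["eef_pos"],o["wrist_force"])
p,r=pose(-.59,0,1.117,0);wp([.45,0,.42],r)
S,T=capture("scene"),capture("top");pickle.dump((S,T),open("c10.pkl","wb"))
S9,_,T9=pickle.load(open("c9.pkl","rb"))
for f,cs in(("c9",(T9,S9)),("c10",(T,S))):
  for nm,cap in zip(("top","scene"),cs):
    for x,z in((-.0205,.0275),(.0205,.0275),(.0205,-.0275)):
      s,q=lineprof(cap,x,z,.65,-.594);print(f,nm,x,z,q[::2].round().astype(int).tolist())
```

```text
28.975 [-0.07729818 -0.37052077  2.01040518 -0.01258559  0.94570165  0.45808381] [5.17298104e-01 3.16349344e-04 4.21261250e-01] [-0.43294863 -1.1162554   0.11552533]
shift [-0.608 -0.986 -0.685] turn [0.1281 0.2688 0.1023]
c9 top -0.0205 0.0275 [107, 107, 107, 107, 107, 107, 107, 107, 106, 105, 104, 111, 134, 164, 185, 193, 195, 194, 194, 194, 195, 195, 196, 196, 197]
c9 top 0.0205 0.0275 [199, 199, 199, 199, 199, 202, 210, 222, 232, 234, 227, 212, 196, 185, 181, 181, 181, 181, 180, 180, 180, 179, 179, 178, 178]
c9 top 0.0205 -0.0275 [180, 179, 179, 178, 178, 177, 177, 177, 174, 162, 142, 126, 119, 118, 118, 119, 119, 119, 119, 119, 119, 119, 118, 119, 119]
c9 scene -0.0205 0.0275 [120, 120, 120, 120, 120, 120, 120, 121, 121, 121, 122, 126, 134, 147, 164, 179, 190, 198, 203, 206, 208, 211, 217, 223, 229]
c9 scene 0.0205 0.0275 [155, 171, 185, 195, 200, 204, 207, 210, 214, 220, 227, 232, 234, 234, 232, 228, 225, 222, 221, 220, 220, 220, 220, 220, 219]
c9 scene 0.0205 -0.0275 [214, 214, 214, 214, 214, 213, 210, 204, 195, 182, 166, 150, 131, 111, 93, 79, 70, 66, 66, 73, 79, 88, 98, 106,
[... 194 characters left out ...]
05, 205, 205, 206, 210, 217, 225, 227, 222, 208, 192, 181, 175, 174, 175, 174, 174, 173, 172, 172, 172, 171]
c10 top 0.0205 -0.0275 [173, 172, 172, 171, 171, 171, 170, 170, 164, 147, 130, 120, 117, 118, 119, 119, 119, 119, 119, 119, 119, 119, 119, 119, 119]
c10 scene -0.0205 0.0275 [100, 104, 107, 110, 113, 113, 113, 113, 113, 115, 119, 127, 139, 155, 173, 190, 201, 208, 211, 212, 214, 215, 218, 221, 225]
c10 scene 0.0205 0.0275 [161, 181, 196, 205, 209, 212, 213, 215, 216, 220, 224, 228, 233, 235, 235, 232, 228, 223, 219, 217, 215, 214, 214, 213, 213]
c10 scene 0.0205 -0.0275 [208, 208, 207, 207, 206, 206, 204, 199, 190, 176, 160, 145, 128, 109, 92, 79, 71, 67, 67, 73, 79, 90, 99, 106, 118]
```

Run:
```python
from wp import *
S,T=pickle.load(open("c10.pkl","rb"));S0=pickle.load(open("c0.pkl","rb"))["scene"]["image"]
def c(im,x0,x1,y0,y1): return cv2.cvtColor(im[y0:y1,x0:x1],cv2.COLOR_RGB2GRAY).astype(np.float32)
b={"foot front":(230,298,262,292),"part":(305,340,178,222),"black":(250,290,296,345),"calipers":(305,405,280,315),"scraper":(110,165,240,315),"teal":(335,400,150,270)}
for k,v in b.items():
    (dx,dy),r=cv2.phaseCorrelate(cv2.Laplacian(c(S0,*v),5),cv2.Laplacian(c(S["image"],*v),5));print(k,round(dx,2),round(dy,2),round(r,2))
o=get_obs();print(o["width"],o["wrist_force"])
```

```text
foot front 0.13 0.22 0.63
part -0.03 0.64 0.77
black -0.04 0.04 0.87
calipers -0.01 0.05 0.96
scraper 0.03 0.45 0.93
teal 0.05 -0.03 0.91
0.08579581420436 [-0.21713374 -0.55435515 -0.68036985]
```

```bash
python3 -c "
from rig import *
print(hand_in())"
```

```text
the job is handed in; nothing more can be done
None
```

The scanner head is swivelled and tilted to look at the middle of the white part, let go and handed in; I measure yaw about -0.595 rad (wanted -0.592) and tilt about 0.645 rad down (wanted 0.648, good to about 0.015), and the images show no shift of the stand's foot or the other things beyond about 0.6 pixel.

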